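Load a rail into the dowelling jig and snug its screw clamp by feel

TASK

Load the loose pine rail into the dowelling jig: lay it flat on the jig's board under the raised clamp pad, square along the side fence and touching it, with its end butted against the steel drill guide. Then turn the clamp's bar handle clockwise (seen from above) until the pad meets the rail, and snug it by feel until it takes about an 11 N push at the end of the bar - firmly held, but never over 14 N, which would crush the soft pine. Let go of everything and leave the other things on the table where they are.

Things in the scene. Friction and masses are not known exactly. Their poses are not given: they have to be found in the camera images.
- jig: Dowelling jig, fixed: plywood board (top z 18 mm, x -54..71, y -125..60) with fence, steel drill guide, and a blue post and arm carrying a vertical clamp screw. Origin: on the screw's axis at table height, z up. Post x 34..69, y +-25; arm over the rail x -18..60, y +-18, z 77..113 mm. A loaded rail lies along y, centred on x = 0, its middle at y = -82, its outer end at y = -192, top at z 50.
- jig_corner (a point): Corner on the board's top where fence and drill guide meet: jig x 19, y 28, z 18 mm; axes as the jig's. The fence's face (38 mm above the table at its top) runs from here 100 mm along -y and looks to -x; the drill guide's face (50 mm above the board) runs from here 43 mm along -x and looks to -y. The rail's long side goes to the fence, its end to the guide.
- clamp_bar (a point): Point of the jig on the screw's axis, 155 mm above the table, axes as the jig's: the nominal middle of the bar handle at screw = 0. Arm, pad and bar may stand up to 2 mm higher or lower than given. The pad, 32 mm across, presses on the rail at the axis; at screw = 0 its underside is nominally 11 mm above a loaded rail. Screw head: 21 mm across, 12 mm above and below the bar.
- screw (a joint): Clamp screw, rad: 0 raised, up to 9, grows clockwise seen from above, lowering pad and bar 2 mm per rad; stays put. Bar: 9 mm thick, 53 mm to each side, 13 mm ball ends; at q it is turned -q about jig z from jig x. Push it round with closed fingers or grip it. Its nut is stiff: 0.36 N m (7 N at 50 mm from the axis) before the pad meets the rail; 0.55 N m (11 N) is snug, 0.72 N m crushes.
- rail: Loose pine rail, 38 wide (x) x 220 long (y) x 32 mm high (z), 0.18 kg or so, lying on the table, both ends alike. Origin: centre of its underside, y along its length. Either end may go to the drill guide.
- tape_blue: Bystander, to be left alone: blue roll of masking tape lying flat, 105 mm across, 24 high.
- driver_yellow: Bystander, to be left alone: screwdriver with a yellow handle, 206 mm long, lying.
- marker: Bystander, to be left alone: white and red marker pen, 135 mm long, lying.
- filler_tub: Bystander, to be left alone: small tub with a blue lid, 69 mm across, 56 high, standing.
- pliers: Bystander, to be left alone: blue-handled pliers, 177 mm long, lying.
- tape_measure: Bystander, to be left alone: red and black tape measure, 41x99x76 mm, standing.

How it is judged:
By the outcome, as a careful person would: the job done as asked, in the order asked, and still so for the second after the job is handed in, with the robot touching nothing.
It also fails if it takes over 72 s, if anything falls off the work surface, if the arm or the gripper's body presses on something with over 40 N, if the wrist force passes 120 N, or if a joint passes its speed limit or range.

ROBOT

A 6-joint arm with a two-finger parallel gripper is mounted at the origin on a cart in front of the work surface, level with it; the furniture and walls round the work are solid. World frame = base frame: x ahead of the robot, y to its left, z up, the work surface at z = 0. Lengths are in m, angles in degrees, forces in N, time in s.
With the tool pointing down it reaches from about 0.375 to 0.75 m from the base axis. Payload 9 kg.
Tool frame: the origin (TCP) lies where the fingers leave the gripper's body, on its centre line; the fingertips stand 73 mm ahead of it and the grasp point (between the pads) lies 54 mm ahead of it (robot.tip_reach is the distance from the TCP to the fingertips, in m); z points along the fingers, y is the line along which they close (so a half turn about z gives the same grasp; the last joint's range is limited). The gripper opens to 85 mm and grips with 20 to 120 N. Pads are 22 mm wide; open, the fingers measure 114 mm over their backs; the gripper's body (76 mm by 85 mm) begins 54 mm behind the grasp point. The pads swing forward as they close: fully open they stand 13 mm farther back than shut.
Start: joints at [64.704, 5.964, 5.575, 89.605, 0, 77.527], TCP at [0.133, 0.585, 0.304] pointing down, gripper open.
Joint ranges: [-171.21, 171.21], [-48.23, 106.86], [-62.78, 66.21], [-105.2, 120.99], [-86.42, 89.51], [-180, 180]. Speed limits (degrees/s): [127.2, 127.2, 147.25, 180, 180, 180].

INTERFACE

Orientations are given as [roll, pitch, yaw] about the fixed x, y, z axes, in that order (R = Rz(yaw) Ry(pitch) Rx(roll)).
In Python, from plant import robot gives the robot as it stands. Calls block until the motion is done:
- robot.move_pose(position, orientation): joint-space move of the TCP to a pose.
- robot.line_to(position, vel=0.15, rotation=None, guard=None): straight line of the TCP; rotation=None keeps the orientation; vel is the mean speed in m/s. With guard (N) it stops when the force on the tool has changed by that much, and returns True; else False.
- robot.goto_joints(angles): joint-space move.
- robot.set_gripper(opening): finger opening in m; the grip force is fixed at half the most; returns when the fingers have stopped.
- robot.pause(seconds).
- robot.ik(position, orientation): joint angles nearest the present ones, or None.
- robot.observe(): the state.
- robot.grab_frame(name): name is "scene" or "top" or "wrist"; returns the picture (480x640x3 uint8, blue, green, red); there is no depth.
- robot.get_calibration(name): a dict with "vertical_fov" (degrees; the focal length in pixels is half the picture's height over the tangent of half this angle, whatever the lens; pixels are square), "cx", "cy" (the principal point, pixels), "rvec" (rotation vector, rad) and "tvec" (3), from world to camera coordinates, as OpenCV has them. Camera axes: x right, y down, z forward; pixel columns grow to the right and rows downward; lengths in m; the calibration is good to about 2 mm. A picture is of the moment at which its call begins: read the wrist's pose just before it. get_calibration takes no time and is no camera call; for the wrist camera it gives the pose at the moment of the call.
A pose or a line that the arm cannot do raises robot.IKError and nothing moves.
- robot.job_done(): hands the job in; it is judged then, once.
The state is a dict: "time": time; "q": joint angles; "qvel": joint speeds; "joint_torque": joint torques, N m; "tool_pos": TCP position; "tcp_rot": TCP orientation; "ft_force": force on the tool from outside, world axes, zero at the start; "torque": the same for the moment, N m; "gripper_width": finger opening in m; "gripper_force": force on a finger pad.
Only numpy, scipy, OpenCV 4.12 (cv2) and the standard library are available. Lean on these libraries where they do the work, as an engineer would, in place of code of your own. Each camera call takes 0.05 s, during which the arm holds its last target. There are 200 camera calls.

## Working session

There is one attempt and no reset: what is moved stays moved. The work goes in short steps, each a Python script; the robot and the scene stay as the last script left them, time stands still between calls to the robot, and variables do not carry over. Pictures are saved under pics/ and viewed, at most 10 in all, crops included, and the job is handed in when it is done.

```bash
mkdir -p pics; ls
python3 - <<'E'
from plant import robot
import cv2
o=robot.observe();print(o)
for n in("scene","top"):
    cv2.imwrite(f"pics/{n}0.png",robot.grab_frame(n));print(n,robot.get_calibration(n))
print(robot.get_calibration("wrist"))
E
```

```text
pics
{'time': 0.0, 'q': array([6.47033769e+01, 5.99811015e+00, 5.52729590e+00, 8.96035951e+01,
       1.07962447e-03, 7.75282973e+01]), 'qvel': array([-0.01777192, -0.07642762, -0.04993621, -0.00496074,  0.06223281,
        0.19277934]), 'joint_torque': array([-4.54505125e-04, -5.56926513e+01,  5.03654802e+01,  1.67085032e-02,
       -4.94968299e-04, -1.82877031e-06]), 'tool_pos': array([0.13305342, 0.58482634, 0.30312972]), 'tcp_rot': array([-1.79927580e+02, -1.71233914e-02,  1.67175068e+02]), 'ft_force': array([ 0.38873614, -0.51549474,  0.52633634]), 'torque': array([ 0.03806201, -0.00430167,  0.01015336]), 'gripper_force': 0.0, 'gripper_width': 0.08528998618116995}
scene {'vertical_fov': 55.51041490534659, 'cx': 323.4063415091016, 'cy': 245.31797125620926, 'rvec': array([ 1.13373734, -2.3978816 ,  0.98788966]), 'tvec': array([0.15197901, 0.5128758 , 0.59707079])}
top {'vertical_fov': 50.53861743614425, 'cx': 316.6816252632922, 'cy': 245.44940755166078, 'rvec': array([ 2.13472025, -2.15110854,  0.16899303]), 'tvec': array([-0.24663045,  0.58644819,  1.04629258])}
{'vertical_fov': 71.03321560884176, 'cx': 320.0297253320395, 'cy': 232.0878868115077, 'rvec': array([-2.2823116 , -1.82153145, -0.24651187]), 'tvec': array([-0.59926477, -0.0346355 ,  0.37723671])}
```

View pics/top0.png

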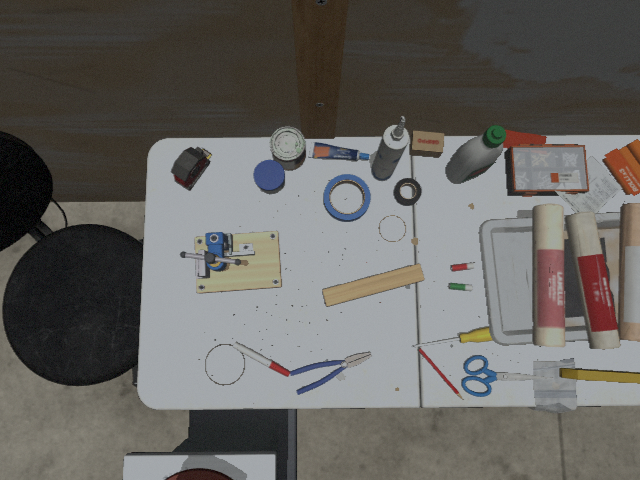

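View pics/scene0.png

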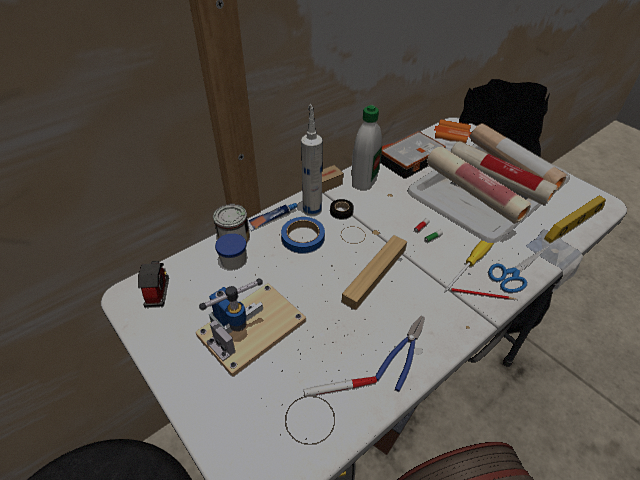

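The top view shows the jig board at about (195..282, 232..292), with the guide on the left and the post at the top. The rail runs from (324,298) to (423,272). Next I'll enlarge crops for precision.

```bash
cat > h.py <<'E'
from plant import robot
import numpy as np, cv2
def K(c,h=480):
    f=h/2/np.tan(np.radians(c["vertical_fov"]/2)); return np.array([[f,0,c["cx"]],[0,f,c["cy"]],[0,0,1.]])
def proj(c,P):
    return cv2.projectPoints(np.float64(P).reshape(-1,1,3),c["rvec"],c["tvec"],K(c),None)[0].reshape(-1,2)
def back(c,uv,z):
    R=cv2.Rodrigues(c["rvec"])[0]; o=-R.T@c["tvec"]
    d=(R.T@np.linalg.inv(K(c))@np.c_[np.atleast_2d(uv),np.ones(len(np.atleast_2d(uv)))].T).T
    return o+d*((np.asarray(z)-o[2])/d[:,2])[:,None]
def rz(a): a=np.radians(a); return np.array([[np.cos(a),-np.sin(a)],[np.sin(a),np.cos(a)]])
E
python3 - <<'E'
from h import *
c=robot.get_calibration("top")
im=cv2.imread("pics/top0.png"); a=cv2.resize(im[222:302,175:295],None,fx=6,fy=6,interpolation=cv2.INTER_CUBIC)
b=cv2.resize(im[255:313,315:435],None,fx=6,fy=6,interpolation=cv2.INTER_CUBIC)[:,:]
cv2.imwrite("pics/topj.png",a);cv2.imwrite("pics/topr.png",b)
s=cv2.imread("pics/scene0.png");cv2.imwrite("pics/scj.png",cv2.resize(s[268:378,185:315],None,fx=5.4,fy=5.4,interpolation=cv2.INTER_CUBIC))
print(back(c,[[195,235],[280,231],[282,289],[195,293]],[.018]*4).round(4))
print(back(c,[[324,305],[424,282],[421,265],[322,290]],[0,0,.032,.032]).round(4))
E
```

```text
[[ 0.6142  0.0173  0.018 ]
 [ 0.6218 -0.1703  0.018 ]
 [ 0.4936 -0.1751  0.018 ]
 [ 0.4864  0.0136  0.018 ]]
[[ 0.459  -0.2663  0.    ]
 [ 0.5079 -0.4883  0.    ]
 [ 0.5422 -0.4765  0.032 ]
 [ 0.4898 -0.2618  0.032 ]]
```

View pics/topj.png

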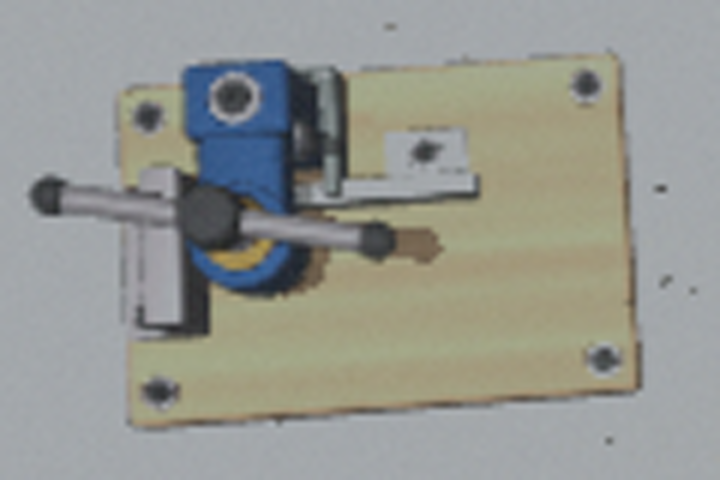

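View pics/topr.png

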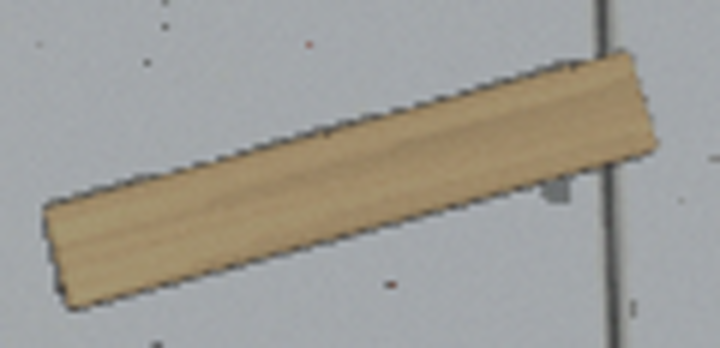

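View pics/scj.png

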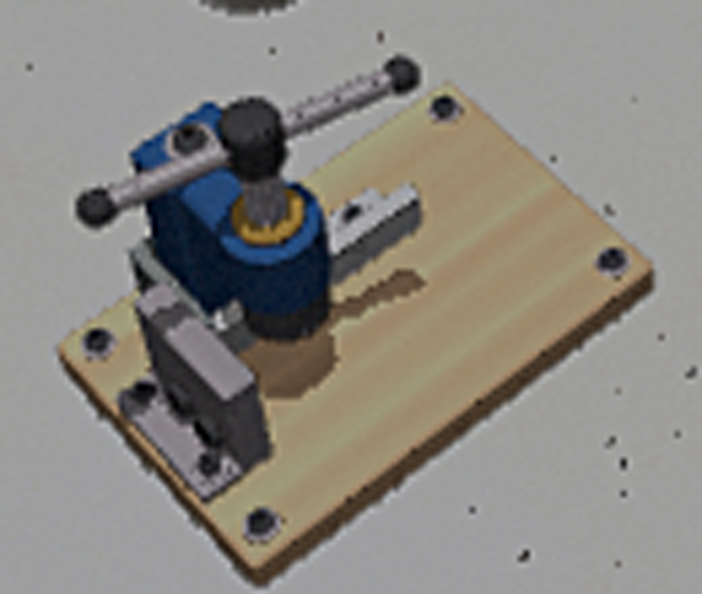

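The crops give clear board corners, ball ends and rail corners. The bar lies roughly along jig y, so the screw already starts near 1.8 rad. I'll fit the poses jointly from both cameras.

```bash
cat > fit.py <<'E'
from h import *
from scipy.optimize import least_squares
T,S=robot.get_calibration("top"),robot.get_calibration("scene")
un=lambda p,k,o:(np.float64(p)+.5)/k-.5+np.float64(o)
B=np.array([[71,60],[71,-125],[-54,-125],[-54,60]])/1e3
tb=un([[118,92],[617,57],[635,388],[132,424]],6,(175,222))
sb=un([[60,348],[450,86],[652,264],[252,570]],5.4,(185,268))
balls=un([[47,195],[377,240]],6,(175,222)); sballs=un([[95,207],[402,75]],5.4,(185,268))
def bp(p): return np.c_[p[:2]+(B@rz(p[2]).T),np.full(4,.018)]
for nm,f in(("top",lambda p:proj(T,bp(p))-tb),("scene",lambda p:proj(S,bp(p))-sb),("both",lambda p:np.r_[proj(T,bp(p))-tb,proj(S,bp(p))-sb])):
    r=least_squares(lambda p:f(p).ravel(),[.55,-.05,4],x_scale=[.01,.01,1],loss="soft_l1");print(nm,r.x.round(4),r.fun.round(1))
    if nm=="both":J=r.x
# bar: centre on free xyz, angle
f=lambda p:np.r_[proj(T,e(p))-balls,proj(S,e(p))-sballs].ravel()
def e(p):
    d=p[4]*np.r_[rz(p[3])@[1,0],0]; return np.array([p[:3]+d,p[:3]-d])
r=least_squares(f,[J[0],J[1],.15,82,.05],x_scale=[.01,.01,.01,1,.01]);print("bar",r.x.round(4),r.fun.round(1), "in jig",((r.x[:2]-J[:2])@rz(J[2])).round(4))
# rail: top-face corners in top image
R=np.array([[19,110],[19,-110],[-19,-110],[-19,110]])/1e3
tr=un([[46,206],[630,53],[657,148],[70,308]],6,(315,255))
f=lambda p:(proj(T,np.c_[p[:2]+R@rz(p[2]).T,np.full(4,.032)])-tr).ravel()
r=least_squares(f,[.5,-.37,-13],x_scale=[.01,.01,1]);print("rail",r.x.round(4),r.fun.round(1))
o=robot.observe();W=robot.get_calibration("wrist");Rw=cv2.Rodrigues(W["rvec"])[0]
from scipy.spatial.transform import Rotation as Ro
print("wristcam in tool",(Ro.from_euler("xyz",o["tcp_rot"],degrees=True).inv().apply(-Rw.T@W["tvec"]-o["tool_pos"])).round(3))
for P,y in(((.55,-.05),0),((.5,-.37),-13),((.51,-.17),4),((.45,-.17),4)):
  for yy in(y,y+90,y-90,y+180): print(P,yy,robot.ik([*P,.12],[180,0,yy]))
E
python3 fit.py
```

```text
top [ 0.5443 -0.045   3.6755] [-0.3 -0.6  0.2 -0.7  0.7  0.5 -0.6  0.7]
scene [ 0.5447 -0.0433  3.9391] [-1.5 -0.4 -0.2 -1.2  1.   0.4  0.3  0.5]
both [ 0.5445 -0.0441  3.7991] [-0.7 -0.7 -0.2 -0.9  0.4  0.3 -0.9  0.6 -1.  -0.7  0.3 -1.3  1.5  0.4
  0.7  0.3]
bar [ 5.46000e-01 -4.39000e-02  1.50600e-01  8.16333e+01  5.37000e-02] [-0.2 -0.3 -0.3 -0.2  0.3  0.2  0.3 -0.1] in jig [0.0015 0.0002]
rail [ 0.5013 -0.3721 14.429 ] [-0.7 -0.   0.1 -0.6  0.7  0.5 -0.1  0.2]
wristcam in tool [ 0.067 -0.    -0.069]
(0.55, -0.05) 0 [-18.76652077   0.6117913  -19.22275492  70.16545378   0.
 161.23347923]
(0.55, -0.05) 90 [-18.76652077   0.6117913  -19.22275492  70.16545378   0.
  71.23347923]
(0.55, -0.05) -90 [ -18.76652077    0.6117913   -19.22275492   70.16545378    0.
 -108.76652077]
(0.55, -0.05) 180 [-18.76652077   0.6117913  -19.22275492  70.16545378   0.
 -18.76652077]
(0.5, -0.37) -13 [-48.52745762  12.51036013  -6.46796162  71.02167825   0.
 144.47254238]
(0.5, -0.37) 77 [-48.52745762  12.51036013  -6.46796162  71.02167825   0.
  54.47254238]
(0.5, -0.37) -103 [ -48.52745762   12.5103601
[... 175 characters left out ...]
.96581114 -21.7811064   70.18470474   0.
 143.61492681]
(0.51, -0.17) 94 [-32.38507319  -1.96581114 -21.7811064   70.18470474   0.
  53.61492681]
(0.51, -0.17) -86 [ -32.38507319   -1.96581114  -21.7811064    70.18470474    0.
 -126.38507319]
(0.51, -0.17) 184 [-32.38507319  -1.96581114 -21.7811064   70.18470474   0.
 -36.38507319]
(0.45, -0.17) 4 [-36.32496694 -12.33805198 -31.33971875  70.99833323   0.
 139.67503306]
(0.45, -0.17) 94 [-36.32496694 -12.33805198 -31.33971875  70.99833323   0.
  49.67503306]
(0.45, -0.17) -86 [ -36.32496694  -12.33805198  -31.33971875   70.99833323    0.
 -130.32496694]
(0.45, -0.17) 184 [-36.32496694 -12.33805198 -31.33971875  70.99833323   0.
 -40.32496694]
```

Jig and bar fits agree between the cameras within 2 mm: bar height is 151 mm, half length 54 mm, screw about 1.78 rad. Next, grasp the rail.

```bash
cat >> h.py <<'E'
J=np.array([.5444,-.0443]); JY=3.75
def jw(x,y): return J+rz(JY)@np.array([x,y])   # jig (m) -> world xy
def wj(p): return rz(JY).T@(np.asarray(p)[:2]-J)
E
python3 - <<'E'
from h import *
g=np.array([.5013,-.3721])+rz(14.43)@[0,-.038]; yaw=14.43-90
robot.move_pose([*g,.22],[180,0,yaw]); print(robot.observe()["time"])
print(robot.line_to([*g,.077],vel=.15,guard=15))
robot.set_gripper(0.0)
o=robot.observe();print(o["time"],o["gripper_width"],o["gripper_force"],o["tool_pos"],o["tcp_rot"])
robot.line_to([*g,.16],vel=.15)
o=robot.observe();print(o["time"],o["ft_force"],o["torque"])
cv2.imwrite("pics/w1.png",robot.grab_frame("wrist"));cv2.imwrite("pics/t1.png",robot.grab_frame("top"));cv2.imwrite("pics/s1.png",robot.grab_frame("scene"))
E
```

```text
3.8083
False
5.4083 0.03698090190157334 62.208216190338135 [ 0.51106322 -0.40922658  0.07767519] [-1.79972204e+02 -5.63820288e-02 -7.55699402e+01]
6.1083 [ 0.6684921   0.22525691 -3.18253939] [-0.06929123 -0.00020831  0.00602281]
```

Run:
```python
from h import *
yaw=JY-90; rot=[180,0,yaw]
robot.move_pose([*jw(-.005,-.200),.16],rot)
robot.line_to([*jw(-.005,-.200),.100],vel=.12,guard=12)
cv2.imwrite("pics/s2.png",robot.grab_frame("scene"))
print("in",robot.line_to([*jw(-.005,-.128),.100],vel=.08,guard=8))
o=robot.observe();print(o["time"],wj(o["tool_pos"]),o["tool_pos"][2],o["ft_force"],o["tcp_rot"])
cv2.imwrite("pics/s3.png",robot.grab_frame("scene"));t=robot.grab_frame("top")
s=cv2.imread("pics/s3.png")
k=lambda i:cv2.resize(i,(400,320),interpolation=cv2.INTER_CUBIC)
a=np.hstack([k(s[260:400,180:355]),k(t[200:320,170:320])])
cv2.imwrite("pics/m3.png",a)
```

```text
in False
8.725 [-0.00492525 -0.12841043] 0.1000916247276362 [ 0.66175593  0.24250555 -2.09400338] [-1.79988215e+02 -1.78566211e-02 -8.62666182e+01]
```

View pics/m3.png

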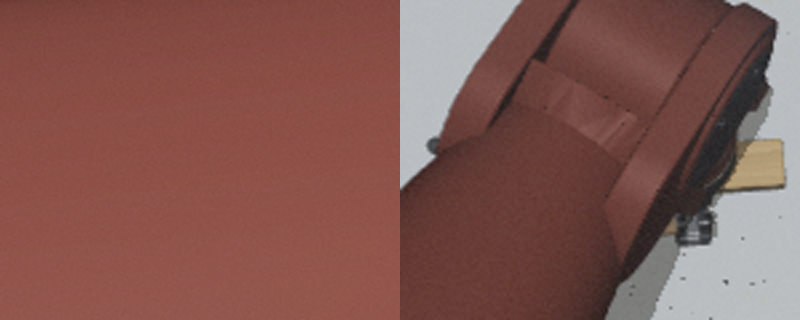

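The arm hides the jig from both cameras, so I'll continue by feel: lower, then touch the fence and the guide.

Run:
```python
from h import *
def st(n,r):
    o=robot.observe();print(n,r,round(o["time"],2),wj(o["tool_pos"]).round(4),o["tool_pos"][2].round(4),(rz(JY).T@o["ft_force"][:2]).round(1),o["ft_force"][2].round(1),o["torque"].round(2),flush=True);return o
o=st("a",0)
st("down",robot.line_to([*jw(-.005,-.128),.0945],vel=.02,guard=4));o=robot.observe();z=o["tool_pos"][2]+.0003
st("fence",robot.line_to([*jw(.006,-.128),z],vel=.02,guard=5))
x=wj(robot.observe()["tool_pos"])[0]-.0007
st("guide",robot.line_to([*jw(x,-.112),z],vel=.025,guard=6))
```

```text
a 0 8.82 [-0.005  -0.1285] 0.1 [-0.4 -0.6] -3.2 [-0.09 -0.02  0.04]
down True 9.12 [-0.0048 -0.1284] 0.0957 [0.  0.2] 5.2 [ 0.18  0.19 -0.03]
fence True 9.35 [-0.0044 -0.1284] 0.0956 [ 0.7 -0.3] 5.1 [-0.   -0.16  0.02]
guide True 9.77 [-0.0048 -0.121 ] 0.0957 [-0.2 -2. ] 3.9 [-0.1   0.02 -0.08]
```

```bash
sed -i '$a def st(n,r=0):\n    o=robot.observe();print(n,r,round(o["time"],2),wj(o["tool_pos"]).round(4),o["tool_pos"][2].round(4),(rz(JY).T@o["ft_force"][:2]).round(1),o["ft_force"][2].round(1),o["torque"].round(2),flush=True);return o' h.py
python3 - <<'E'
from h import *
z=.0960
robot.line_to([*jw(-.0048,-.123),z],vel=.03);st("up")
st("fence",robot.line_to([*jw(.006,-.123),z],vel=.02,guard=8))
robot.pause(.2);x=wj(st("p")["tool_pos"])[0]
st("guide",robot.line_to([*jw(x-.0005,-.112),z],vel=.02,guard=8))
robot.pause(.2);st("p")
E
```

```text
up 0 10.02 [-0.005  -0.1223] 0.0957 [-0.   3.2] 3.7 [ 0.63 -0.06  0.07]
fence True 10.44 [ 0.0018 -0.1232] 0.0957 [-2.3 -0.8] 6.8 [0.09 0.57 0.5 ]
p 0 10.64 [ 0.0018 -0.1232] 0.0957 [-2.8 -1. ] 5.4 [0.11 0.4  0.49]
guide True 10.96 [ 0.0015 -0.1208] 0.0957 [-0.8 -1.9] 4.1 [-0.12  0.11  0.26]
p 0 11.16 [ 0.0015 -0.1208] 0.0957 [ 2.  -3.7] 3.4 [-0.41 -0.34  0.25]
```

Fence contact comes at x about +1.7 mm and guide contact at y about -121 mm; the guide repeats and both fit the expected 0 and -120. Next: release, then square the rail with a tilted closed-finger push inside the fence's span and a push on the outer end.

Run:
```python
from h import *
from scipy.spatial.transform import Rotation as Ro
for a in(0,180,90,-90):
  for th in(-30,-45):
    e=(Ro.from_euler("z",JY,degrees=True)*Ro.from_euler("y",th,degrees=True)*Ro.from_euler("z",a,degrees=True)*Ro.from_euler("x",180,degrees=True)).as_euler("xyz",degrees=True)
    for x in(-.079,-.12):
      q=robot.ik([*jw(x,-.045),.083],e);print(a,th,x,e.round(1),None if q is None else q.round(0))
robot.set_gripper(.06);robot.pause(.1)
st("rel")
robot.line_to([*jw(.0015,-.1208),.20],vel=.2);st("up")
```

```text
0 -30 -0.079 [180.  -30.    3.7] None
0 -30 -0.12 [180.  -30.    3.7] None
0 -45 -0.079 [180.  -45.    3.7] None
0 -45 -0.12 [180.  -45.    3.7] None
180 -30 -0.079 [ 180.    30.  -176.2] None
180 -30 -0.12 [ 180.    30.  -176.2] None
180 -45 -0.079 [ 180.    45.  -176.2] None
180 -45 -0.12 [ 180.    45.  -176.2] None
90 -30 -0.079 [150.   -0.   93.8] None
90 -30 -0.12 [150.   -0.   93.8] None
90 -45 -0.079 [135.   -0.   93.8] None
90 -45 -0.12 [135.   -0.   93.8] None
-90 -30 -0.079 [-150.     0.   -86.2] None
-90 -30 -0.12 [-150.     0.   -86.2] None
-90 -45 -0.079 [-135.     0.   -86.2] None
-90 -45 -0.12 [-135.     0.   -86.2] None
rel 0 11.61 [ 0.0007 -0.12  ] 0.0951 [-0.5  0. ] -0.4 [ 0.   -0.01  0.04]
up 0 12.28 [ 0.0012 -0.1206] 0.1988 [0.1 1.1] -1.3 [-0.    0.02  0.  ]
```

Run:
```python
from h import *
from scipy.spatial.transform import Rotation as Ro
E=lambda s,d:Ro.from_euler(s,d,degrees=True)
for th in(20,30,40):
  for a in(0,180,90,-90):
    for s in (1,-1):
      R=E("z",JY)*E("x",s*th)*E("z",a)*E("x",180); d=R.apply([0,0,1])
      tip=np.r_[jw(-.030,-.060),.03]; q=robot.ik(tip-.073*d,R.as_euler("xyz",degrees=True))
      if q is not None: print(th,a,s,(E("z",-JY)*R).apply([0,0,1]).round(2),q.round(0))
robot.set_gripper(0)
robot.move_pose([.30,-.42,.25],[180,0,JY-90]);st("away")
s=robot.grab_frame("scene");t=robot.grab_frame("top");cv2.imwrite("pics/s4.png",s);cv2.imwrite("pics/t4.png",t)
k=lambda i:cv2.resize(i,(400,320),interpolation=cv2.INTER_CUBIC)
cv2.imwrite("pics/m4.png",np.vstack([cv2.resize(i,(800,300),interpolation=cv2.INTER_CUBIC) for i in(s[290:365,190:390],t[225:300,180:380])]))
```

```text
20 0 1 [ 0.    0.34 -0.94] [-35.  10. -14.  79.  15. 139.]
20 0 -1 [-0.   -0.34 -0.94] [-15.  -8. -31.  60. -19. 160.]
20 180 1 [ 0.    0.34 -0.94] [-35.  10. -14.  79.  15. -41.]
20 180 -1 [-0.   -0.34 -0.94] [-15.  -8. -31.  60. -19. -20.]
20 90 1 [ 0.    0.34 -0.94] [-35.  10. -14.  79.  15.  49.]
20 90 -1 [ 0.   -0.34 -0.94] [-15.  -8. -31.  60. -19.  70.]
20 -90 1 [-0.    0.34 -0.94] [ -35.   10.  -14.   79.   15. -131.]
20 -90 -1 [-0.   -0.34 -0.94] [ -15.   -8.  -31.   60.  -19. -110.]
30 0 1 [ 0.    0.5  -0.87] [-39.  18.  -7.  86.  22. 133.]
30 0 -1 [-0.   -0.5  -0.87] [-10.  -7. -33.  56. -29. 165.]
30 180 1 [ 0.    0.5  -0.87] [-39.  18.  -7.  86.  22. -47.]
30 180 -1 [-0.   -0.5  -0.87] [-10.  -7. -33.  56. -29. -15.]
30 90 1 [ 0.    0.5  -0.87] [-39.  18.  -7.  86.  22.  43.]
30 90 -1 [ 0.   -0.5  -0.87] [-10.  -7. -33.  56. -29.  75.]
30 -90 1 [-0.    0.5  -0.87] [ -39.   18.   -7.   86.   22. -137.]
30 -90 -1 [-0.   -0.5  -0.87] [ -10.   -7.  -33.   56.  -29. -105.]
40 0 1 [ 0.    0.64 -0.77] [-42.  28.   1.  94.  27. 127.]
40 0 -1 [ 0.   -0.64 -0.77] [ -5.  -4. -33.  53. -39. 169.]
40 180 1 [ 0.    0.64 -0.77] [-42.  28.   1.  94.  27. -53.]
40 180 -1 [-0.   -0.64 -0.77] [ -5.  -4. -33.  53. -39. -11.]
40 90 1 [ 0.    0.64 -0.77] [-42.  28.   1.  94.  27.  37.]
40 90 -1 [ 0.   -0.64 -0.77] [ -5.  -4. -33.  53. -39.  79.]
40 -90 1 [-0.    0.64 -0.77] [ -42.   28.    1.   94.   27. -143.]
40 -90 -1 [-0.   -0.64 -0.77] [  -5.   -4.  -33.   53.  -39. -101.]
away 0 14.24 [-0.2678 -0.3585] 0.2499 [-0.2 -0.2] -0.4 [-0.   -0.03  0.03]
```

View pics/m4.png

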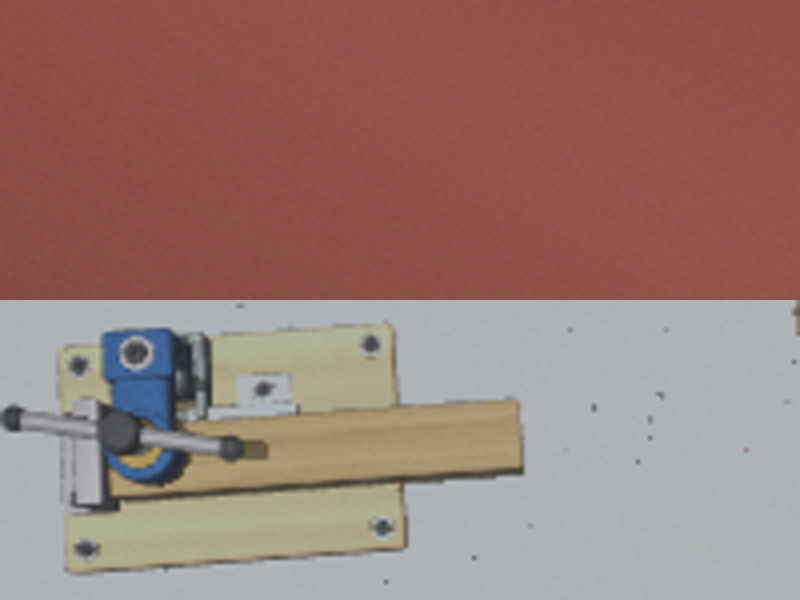

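The top view shows the rail seated under the pad against fence and guide. Two gentle pushes will make sure: one on the end, one on the side with the tool tilted.

Run:
```python
from h import *
from scipy.spatial.transform import Rotation as Ro
E=lambda s,d:Ro.from_euler(s,d,degrees=True)
rot=[180,0,JY-90]
robot.move_pose([*jw(.0015,-.225),.15],rot)
robot.line_to([*jw(.0015,-.225),.105],vel=.15,guard=12)
st("end",robot.line_to([*jw(.0015,-.195),.105],vel=.03,guard=7))
st("endp")
robot.line_to([*jw(.0015,-.225),.105],vel=.15)
robot.line_to([*jw(-.06,-.225),.16],vel=.2)
R=E("z",JY)*E("x",30)*E("z",-90)*E("x",180); d=R.apply([0,0,1]); e=R.as_euler("xyz",degrees=True)
P=lambda x,y,z:np.r_[jw(x,y),z]-.073*d
robot.move_pose(P(-.060,-.075,.10),e)
robot.line_to(P(-.050,-.056,.031),vel=.12,guard=12)
st("s0")
st("side",robot.line_to(P(-.022,-.056,.031),vel=.03,guard=7))
robot.pause(.1);o=st("sp");print("tip",wj(o["tool_pos"]+.073*d))
robot.line_to(P(-.055,-.056,.031),vel=.15)
robot.line_to(P(-.060,-.10,.12),vel=.2)
st("out")
```

```text
end True 16.73 [ 0.0017 -0.2028] 0.1052 [-0.6 -1.3] 2.8 [-0.46 -0.12 -0.05]
endp 0 16.73 [ 0.0017 -0.2028] 0.1052 [-0.6 -1.3] 2.8 [-0.46 -0.12 -0.05]
s0 0 18.97 [-0.0498 -0.0928] 0.0949 [-0.7 -0.4] -1.3 [-0.5   0.01  0.07]
side True 19.62 [-0.0311 -0.0924] 0.0939 [-2.9 -0.2] 2.5 [-0.44  0.32  0.23]
sp 0 19.73 [-0.0311 -0.0924] 0.0937 [-0.5  0.1] 0.6 [-0.47  0.16  0.16]
tip [-0.03113971 -0.05585598]
out 0 20.68 [-0.0599 -0.1361] 0.1823 [-0.3  0.7] -1.2 [-0.5  -0.03 -0.04]
```

Now the clamp: closed fingers circle the screw axis, pushing the ball end clockwise and watching the torque about the axis.

```bash
cat >> h.py <<'E'
A=np.array([.5460,-.0442]); B0=-98.4; Z0=.1506; RB=.052
def pose(b,s,dz=-.007):
    u=rz(b)@[1,0]; t=rz(b)@[0,1]
    return [*(A+RB*u+s*t), Z0+.002*np.radians(b-B0)+dz+robot.tip_reach],[180,0,(b+180)%360-180]
def wr():
    F=[];
    for _ in range(4):
        o=robot.observe();p=o["tool_pos"][:2]-A;f=o["ft_force"]
        F.append([*f,o["torque"][2],p[0]*f[1]-p[1]*f[0]+o["torque"][2]]);robot.pause(.01)
    return np.mean(F,0),o
E
cat > turn.py <<'E'
from h import *
robot.set_gripper(0)
p,r=pose(B0,.034); print(robot.ik([p[0],p[1],p[2]+.06],r))
robot.line_to([*robot.observe()["tool_pos"][:2],.30],vel=.25)
robot.move_pose([p[0],p[1],p[2]+.06],r)
print("dn",robot.line_to(p,vel=.12,guard=8))
b0,o=wr();print("base",b0.round(2),round(o["time"],2),o["q"].round(0),o["tool_pos"].round(4),np.round(p,4))
np.save("base.npy",b0)
b=B0+4;g=False;s=.0205
p,r=pose(b,s+.004);print("touch",robot.line_to(p,vel=.03,guard=5))
while b>B0-150:
    b-=10
    p,r=pose(b,s); g=robot.line_to(p,vel=.05,rotation=r,guard=9)
    w,o=wr();d=w-b0;t=rz(b)@[0,1]
    print(round(b-B0),g,"t",round(o["time"],1),"Ft",round(d[:2]@t,2),"Fz",round(d[2],1),"Tz",d[3].round(3),"tau",d[4].round(3),flush=True)
    if g or d[4]>.5: break
E
python3 turn.py
```

```text
[ -22.86816873    2.37093279   -1.05846631   86.5706009     0.
 -104.46816873]
dn False
base [-0.1   0.23  0.45  0.02  0.02] 22.86 [ -23.    3.   -7.   80.    0. -104.] [ 0.5722 -0.1012  0.2169] [ 0.572  -0.1006  0.2162]
touch False
-6 False t 23.7 Ft 2.15 Fz -0.3 Tz -0.041 tau 0.072
-16 False t 24.1 Ft 4.39 Fz 0.6 Tz -0.019 tau 0.222
-26 False t 24.4 Ft 3.92 Fz 1.1 Tz 0.014 tau 0.212
-36 False t 24.8 Ft 4.0 Fz 1.9 Tz -0.032 tau 0.168
-46 False t 25.2 Ft 3.87 Fz 2.5 Tz -0.001 tau 0.183
-56 False t 25.6 Ft 3.54 Fz 3.3 Tz -0.005 tau 0.152
-66 False t 25.9 Ft 3.76 Fz 3.9 Tz -0.027 tau 0.138
-76 False t 26.3 Ft 4.06 Fz 3.6 Tz -0.016 tau 0.167
-86 False t 26.7 Ft 3.74 Fz 4.9 Tz -0.012 tau 0.146
-96 False t 27.1 Ft 3.38 Fz 4.8 Tz -0.012 tau 0.131
-106 False t 27.4 Ft 3.8 Fz 4.9 Tz -0.009 tau 0.162
-116 False t 27.8 Ft 3.69 Fz 4.9 Tz -0.022 tau 0.162
-126 False t 28.2 Ft 3.57 Fz 4.9 Tz -0.02 tau 0.169
-136 False t 28.6 Ft 2.95 Fz 5.3 Tz -0.009 tau 0.159
-146 False t 28.9 Ft 3.04 Fz 4.0 Tz -0.029 tau 0.145
-156 False t 29.3 Ft 2.94 Fz 4.5 Tz -0.043 tau 0.127
```

At rest the force relaxes, so I'll calibrate by guard: back off and push with rising guards while the screw still turns freely.

```bash
cat > gtest.py <<'E'
from h import *
import sys
def push(b,adv,G,s=.0205,vel=.02,back=.003):
    """back off from bar angle b, then push to b-adv with guard G; returns tripped, bar angle reached"""
    p,r=pose(b,s+back); robot.line_to(p,vel=.04)
    robot.pause(.05); w0,_=wr()
    p,r=pose(b-adv,s); g=robot.line_to(p,vel=vel,rotation=r,guard=G)
    w,o=wr(); d=w-w0
    # angle reached: tool position minus s offset
    v=o["tool_pos"][:2]-A; b2=np.degrees(np.arctan2(v[1],v[0]))-np.degrees(np.arctan2(s,RB))
    b2=(b2-B0+10)%360-360+B0-10
    print("G",G,g,"reach",round(b2-B0,2),"t",round(o["time"],2),"d",d.round(2),"|F|",np.linalg.norm(d[:3]).round(2),flush=True)
    return g,b2
E
python3 - <<'E'
from gtest import *
b=B0-156
for G in(5.5,7.5,9.5):
    g,b=push(b,6,G)
E
```

```text
G 5.5 True reach -157.16 t 29.99 d [-1.14 -1.08  1.66 -0.03  0.06] |F| 2.28
G 7.5 False reach -162.53 t 30.94 d [-4.74 -3.26  1.34 -0.04  0.29] |F| 5.9
G 9.5 False reach -167.97 t 31.89 d [-5.48 -0.87  2.68  0.02  0.31] |F| 6.16
```

Run:
```python
from gtest import *
b=B0-167.97
for i in range(9):
    g,b=push(b,12,8.7,vel=.035,back=.0025)
    if g: break
```

```text
G 8.7 True reach -172.88 t 32.58 d [-0.91  0.26  1.24 -0.    0.04] |F| 1.57
```

Run:
```python
from gtest import *
b=B0-172.9
for i in range(3):
    g,b=push(b,6,8.7,vel=.02)
    if g: break
```

```text
G 8.7 True reach -175.2 t 33.31 d [-1.98 -0.46  2.8   0.01  0.12] |F| 3.46
```

Run:
```python
from gtest import *
b=B0-174.5
for G in(8.7,9.5):
    g,b=push(b,8,G,vel=.015)
```

```text
G 8.7 True reach -176.19 t 34.14 d [-2.64  0.3   3.34  0.02  0.16] |F| 4.27
G 9.5 True reach -177.26 t 34.96 d [-2.17 -0.7   3.22  0.02  0.15] |F| 3.94
```

```bash
python3 - <<'E'
import re
s=open("gtest.py").read()
s=s.replace("p,r=pose(b-adv,s); g=","z=p[2]; p,r=pose(b-adv,s); p[2]=z; g=")
s=s.replace("    w,o=wr(); d=w-w0","    o=robot.observe(); f=o['ft_force']-w0[:3]; v=o['tool_pos'][:2]-A; print('  now F',f.round(2),'tau',round(v[0]*f[1]-v[1]*f[0]+o['torque'][2]-w0[3],3))\n    w,o=wr(); d=w-w0")
open("gtest.py","w").write(s)
E
python3 - <<'E'
from gtest import *
b=B0-176.5
for G in(9.5,10.3):
    g,b=push(b,8,G,vel=.012)
E
```

```text
now F [-1.75 -0.39  3.81] tau 0.091
G 9.5 True reach -177.81 t 35.88 d [-1.66 -0.56  2.91 -0.02  0.08] |F| 3.4
  now F [-1.69 -0.36  3.71] tau 0.12
G 10.3 True reach -178.61 t 36.77 d [-1.51  0.12  3.56  0.    0.08] |F| 3.87
```

```bash
sed -i 's/back=.003):/back=.003,dz=0):/; s/p\[2\]=z;/p[2]=z+dz;/' gtest.py
python3 - <<'E'
from gtest import *
b=B0-178.0
g,b=push(b,8,9.8,vel=.012,dz=.0012)
print(robot.observe()["q"].round(1))
g,b=push(B0-178.5,8,10.2,vel=.012,dz=.0025)
E
```

```text
now F [-2.57  0.59  3.83] tau 0.122
G 9.8 True reach -179.23 t 37.7 d [-2.24  0.39  3.61 -0.03  0.09] |F| 4.27
[-12.9  -5.1 -15.3  80.3  -0.1  90.9]
  now F [-1.97 -0.62  3.05] tau 0.145
G 10.2 True reach -180.03 t 38.66 d [-1.86 -0.9   3.44 -0.02  0.09] |F| 4.01
```

Run:
```python
from gtest import *
b=B0-179.6
for G in (9.0,9.0,9.8):
    g,b=push(b,5,G,vel=.006,back=.002,dz=.0008)
```

```text
now F [-2.96 -0.63  3.5 ] tau 0.2
G 9.0 True reach -179.65 t 39.7 d [-2.68 -0.62  3.55  0.    0.16] |F| 4.5
  now F [-2.47 -1.09  2.72] tau 0.161
G 9.0 True reach -179.68 t 40.74 d [-2.51 -0.65  3.28  0.01  0.16] |F| 4.18
  now F [-2.14 -0.44  3.61] tau 0.124
G 9.8 True reach -179.74 t 41.8 d [-2.7  -0.3   3.96 -0.01  0.14] |F| 4.8
```

The trips have converged: the bar holds still at 9 to 9.8 N, so the pad is bearing. I'll finish with small static steps and read the torque directly.

```bash
cat > snug.py <<'E'
from h import *
b=B0-180; s=.0205
p,r=pose(b,s+.0015); z=robot.observe()["tool_pos"][2]-.0002
robot.line_to([p[0],p[1],z],vel=.04);robot.pause(.1);w0,_=wr()
t=rz(b)@[0,1]; print("w0",w0.round(2))
for k in range(28):
    x=.0015-.0004*(k+1)
    q,_=pose(b,s+x); g=robot.line_to([q[0],q[1],z],vel=.01,guard=4.5)
    w,o=wr();d=w-w0;v=o["tool_pos"][:2]-A
    print(k,g,round(o["time"],2),"Ft",round(d[:2]@t,2),"Fr",round(d[:2]@(rz(b)@[1,0]),2),"Fz",d[2].round(2),"tau",d[4].round(3),"pos",round((v@t-s)*1e3,2),"zt",round((o["tool_pos"][2]-z)*1e3,2),flush=True)
    if d[4]>.51 or d[:2]@t>10.2: break
E
python3 snug.py
```

```text
w0 [ 0.37  0.12 -0.18 -0.01 -0.03]
0 False 42.47 Ft 0.44 Fr -0.03 Fz -0.2 tau 0.024 pos 1.07 zt -0.06
1 False 42.75 Ft 1.56 Fr -0.22 Fz 0.37 tau 0.084 pos 0.8 zt -0.06
2 False 43.03 Ft 3.62 Fr -0.33 Fz 0.49 tau 0.178 pos 0.58 zt -0.14
3 False 43.32 Ft 5.72 Fr -0.65 Fz 1.08 tau 0.33 pos 0.37 zt -0.18
4 False 43.6 Ft 6.89 Fr -0.63 Fz 2.36 tau 0.378 pos 0.21 zt -0.2
5 False 43.88 Ft 8.48 Fr -0.95 Fz 2.65 tau 0.481 pos 0.07 zt -0.26
6 False 44.17 Ft 10.2 Fr -0.76 Fz 3.69 tau 0.555 pos -0.11 zt -0.3
```

The bar takes a static 10.2 N at 53 mm, which is 0.55 N m, or 11 N at 50 mm. Back off and check.

Run:
```python
from h import *
b=B0-180
p,_=pose(b,.045); z=robot.observe()["tool_pos"][2]
robot.line_to([p[0],p[1],z],vel=.06)
robot.line_to([p[0],p[1],.30],vel=.2)
robot.move_pose([.20,.45,.30],[180,0,90]);robot.pause(.2);st("away")
s=robot.grab_frame("scene");t=robot.grab_frame("top")
cv2.imwrite("pics/m5.png",np.vstack([cv2.resize(t,(800,600))[150:420],cv2.resize(t[225:300,180:380],(800,300),interpolation=cv2.INTER_CUBIC)]))
cv2.imwrite("pics/s5.png",s);cv2.imwrite("pics/t5.png",t)
```

```text
away 0 47.5 [-0.3108  0.5155] 0.3 [ 0.4 -0.9] -0.1 [0.   0.01 0.05]
```

View pics/m5.png

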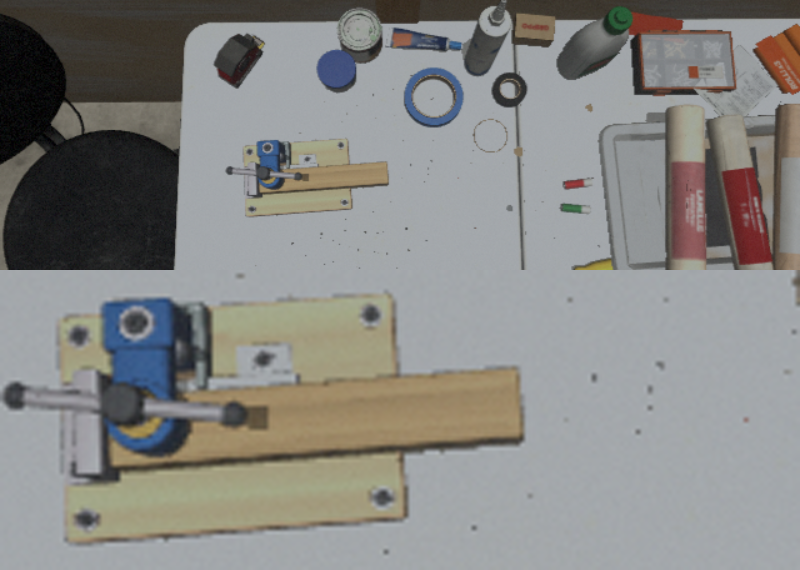

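The picture shows the rail under the pad, at fence and guide, with the bystanders in place. I'll check squareness numerically before handing in.

Run:
```python
from h import *
T=robot.get_calibration("top"); im=cv2.imread("pics/t5.png")
g=cv2.GaussianBlur(im[:,:,2].astype(float),(3,3),0.6)
def edge(p0,p1,z,h=4,sign=-1):
    pts=[]
    for u in range(p0[0],p1[0]+1):
        v=p0[1]+(p1[1]-p0[1])*(u-p0[0])/(p1[0]-p0[0]); a=int(round(v))-h
        d=sign*np.diff(g[a:a+2*h+1,u]); d=np.clip(d,0,None); k=d.argmax(); sl=slice(max(k-1,0),k+2)
        pts.append((u,a+.5+(d[sl]*np.arange(len(d))[sl]).sum()/d[sl].sum()))
    P=back(T,pts,[z]*len(pts)); L=cv2.fitLine(np.float32(P[:,:2]*1000),cv2.DIST_HUBER,0,.1,.1).ravel()
    a=np.degrees(np.arctan2(L[0],-L[1])); n=np.array([L[1],-L[0]]); res=(P[:,:2]*1000-L[2:])@n
    print("yaw",round(-a if False else a,2),"rms",res.std().round(2),"jig x at mid",(wj(L[2:]/1000)*1000).round(1))
un=lambda x,y:(180+x/4,225+(y-270)/4)
i=lambda p:(int(p[0]),p[1])
edge(i(un(130,466)),i(un(500,441)),.05)      # rail near top edge
edge(i(un(100,540)),i(un(390,519)),.018)     # board near edge
edge(i(un(190,309)),i(un(385,294)),.018,sign=1)
```

```text
yaw 3.97 rms 0.29 jig x at mid [-16.9 -99.9]
yaw 3.81 rms 0.47 jig x at mid [-52.3 -36.8]
yaw 180.0 rms nan jig x at mid [-540.3   79.8]<stdin>:9: RuntimeWarning: invalid value encountered in scalar divide
```

The rail is parallel to the board within 0.2°, and its edge offset is 35.4 mm against a nominal 35. Handing in.

```bash
python3 -c "
from plant import robot
print(robot.job_done(), robot.observe()['time'])"
```

```text
the job is handed in; nothing more can be done
the job is handed in; nothing more can be done
```

The rail is loaded flat against fence and guide, square to the board within about 0.2°, the clamp is snugged to 0.55 N m (about 11 N at the end of the bar), the arm is clear, and I handed the job in at about 48 s; no verdict came back.

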